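# Feel a pump shaft's end float and shim it

## Robot

A 6-joint arm with a two-finger parallel gripper is mounted at the origin on a cart in front of the work surface, level with it; the furniture and walls round the work are solid. World frame = base frame: x ahead of the robot, y to its left, z up, the work surface at z = 0. Lengths are in mm, angles in degrees, forces in N, time in s.
With the tool pointing down it reaches from about 300 to 850 mm from the base axis. Payload 4.2 kg.
Tool frame: the origin (TCP) lies at the very end of the fingers, on their centre line; the grasp point (between the pads) lies 19 mm behind it (env.grasp_offset is the distance from the TCP to the grasp point, in mm); z points along the fingers, y is the line along which they close (so a half turn about z gives the same grasp; the last joint's range is limited). The gripper opens to 91 mm and grips with 3 to 60 N. Pads are 32 mm wide; open, the fingers measure 118 mm over their backs; the gripper's body (76 mm by 178 mm) begins 60 mm behind the grasp point.
Start: joints at [72.021, 18.312, 89.639, -0, 72.044, -1.146], TCP at [166.517, 550.377, 213.976] pointing down, gripper open.
Joint ranges: [-177.97, 177.97], [-48.28, 115.42], [12.27, 149.76], [-77.06, 257.06], [2.81, 150.46], [-146.56, 146.56]. Speed limits (degrees/s): [147.25, 147.25, 180, 180, 180, 180].

## Interface

Orientations are given as [roll, pitch, yaw] about the fixed x, y, z axes, in that order (R = Rz(yaw) Ry(pitch) Rx(roll)).
In Python, from workcell import env, eyes gives the robot as it stands.
- The arm moves only by the tool send_rows, never from a script. Its arguments are lists of equal length, an entry for each row: "grip": the opening, from -1 (shut) to 1 (fully open), so that 0 is half open; "xyz": the shift along the world's x, y, z in m, a list of three; "yaw": the turn about the world's z in degrees. A call has 1 to 8 rows; each row is the pose to reach, as a shift and turn from the pose commanded when the call began; what a row does not reach only later rows make up. A row lasts 1/12 s, in which the tool goes at most 41.7 mm and 7.16 degrees, less where a joint would pass 70% of its speed; a pose out of reach is approached as far as the arm can. A call with a gripper value outside its range is refused whole. The fingers move at their own pace and stop on an object; "grip_force" is the grip in N (left out, the last holds). Time passes only in rows, so rows that repeat a pose let the fingers close. It gives the time, the measured TCP pose, the force, the opening and the grip force at its end, in the units of the state.
- env.state(): the state, without advancing time (a new reading comes with each control period).
- eyes.grab_frame(name): name is "scene" or "top"; returns a dict with "frame" (384x512x3 uint8, red, green, blue), "fx", "fy", "cx", "cy" (pixels), "D" ([k1, k2, p1, p2, k3] as OpenCV has them; the pictures are not rectified), "pose" (4x4, takes a point from camera to world coordinates). Camera axes: x right, y down, z forward; pixel columns grow to the right and rows downward; lengths in mm; the calibration is good to about 2 mm. A picture is of the moment at which its call begins. There is no depth.
- env.job_done(): hands the job in; it is judged then, once.
The state is a dict: "time_s": time; "qpos": joint angles; "qvel": joint speeds; "effort": joint torques, N m; "ee_pos": TCP position; "ee_rot": TCP orientation; "force": force on the tool from outside, world axes, zero at the start; "torque": the same for the moment, N m; "gripper_width": finger opening in mm; "gripper_force": force on a finger pad.
Only numpy, scipy, OpenCV 4.12 (cv2) and the standard library are available. Lean on these libraries where they do the work, as an engineer would, in place of code of your own. Each camera call takes 0.05 s, during which the arm holds its last target. There are 200 camera calls.

## Task

The blue pump's shaft has too much end float because its spacer is missing: by its knurled hub, gently push it fully in, then pull it fully out, to feel the float between its stops. Then hang over the shaft, between brass collar and pump nose, the thickest horseshoe spacer from the rack that goes in (no more than 3 mm of float may remain), and leave the other two in the rack. Finally pull the shaft against its outer stop again to check, push it home on the spacer and let go; never press its stops with more than 20 N, and do not disturb the things around.

Things in the scene. Friction and masses are not known exactly. Their poses are not given: they have to be found in the camera images.
- pump: Small blue gear pump on a 100 x 124 mm base plate, fixed to the bench. Origin on the bench below the front face of its aluminium nose; y points level out of the nose along the shaft, z up. The nose is a boss 36 mm in diameter, 34 mm long; casing behind it 66 mm in diameter, top 95 mm above the bench; brass hose barbs 57 mm behind the nose face reach 55 mm to -x and +x.
- nose_face (a point): Centre of the pump nose's front face, on the shaft axis, 62 mm above the bench; axes as the pump's (y outward along the shaft).
- shaft: The pump's steel drive shaft, 12 mm in diameter, 62 mm above the bench; slides along y only, no turning, seal drag 1.5 N. Origin in the middle of the knurled part (30 mm in diameter, 17 mm long) of its aluminium coupling hub; y outward; hub from y -15 to +9 mm, then an end flange 40 mm in diameter to +15. Starts between its stops, which yield under 0.1 mm per N; 5 to 10 N is a firm feel, 20 N the limit.
- collar_face (a point): Centre of the rear face of the brass collar (28 mm in diameter, 8 mm thick, bevelled) fixed on the shaft 50 mm behind the hub's middle. Its y distance from the nose face is the gap: 0 when pushed in bare; pulled out, the shaft stops on an unseen ring inside the pump, elsewhere each time, at a gap (the full float) of 5 to 11 mm.
- rack: Grey plastic spacer rack, 56 x 92 x 20 mm on a 62 x 98 x 4 mm foot, fixed to the bench; origin in the middle of its underside. Three slots across its x, 30 mm apart along y, one for each spacer: yellow at y = -30 mm, green at 0, red at +30 mm. Slot floor 4 mm above the bench.
- spacer_4_centre (a point): Centre of the 4 mm horseshoe spacer with yellow tab, standing in the rack. Steel, 4 mm thick (y), 32 wide (x), 60 tall (z), 34 g: two legs 24 tall, 14 mm slot between (lowest 8 mm thinned 1 mm per side as lead-in), bridge 10 tall, on top a tab 18 wide, 26 tall, gripped across the 18 mm. Fully down on the shaft (slot end on it, y along the shaft) the centre is 12 mm above the shaft axis.
- spacer_6_centre (a point): Centre of the 6 mm horseshoe spacer with green tab, standing in the rack. Steel, 6 mm thick (y), 32 wide (x), 60 tall (z), 46 g: two legs 24 tall, 14 mm slot between (lowest 8 mm thinned 1 mm per side as lead-in), bridge 10 tall, on top a tab 18 wide, 26 tall, gripped across the 18 mm. Fully down on the shaft (slot end on it, y along the shaft) the centre is 12 mm above the shaft axis.
- spacer_8_centre (a point): Centre of the 8 mm horseshoe spacer with red tab, standing in the rack. Steel, 8 mm thick (y), 32 wide (x), 60 tall (z), 58 g: two legs 24 tall, 14 mm slot between (lowest 8 mm thinned 1 mm per side as lead-in), bridge 10 tall, on top a tab 18 wide, 26 tall, gripped across the 18 mm. Fully down on the shaft (slot end on it, y along the shaft) the centre is 12 mm above the shaft axis.
- driver: Red-handled hex driver, 165 mm long, lying loose in front; bystander.
- petri: Round dish with pink medium, 60 mm in diameter, 15 mm tall, loose behind the pump; bystander.
- glass_beaker: Small clear beaker, 56 mm in diameter, 62 mm tall, loose behind; bystander.
Not all that is in view belongs to the job. What is shaped like the part that bears spacer_8_centre but orange or purple is not meant.

How it is judged:
By the outcome, as a careful person would: the job done as asked, in the order asked, and still so for the second after the job is handed in, with the robot touching nothing.
It also fails if it takes over 72 s, if anything falls off the work surface, if the arm or the gripper's body presses on something with over 40 N, if the wrist force passes 120 N, or if a joint passes its speed limit or range.

## Working session

There is one attempt and no reset: what is moved stays moved. The work goes in short steps, Python scripts to look and compute and a tool call to move; the robot and the scene stay as the last step left them, time stands still between calls to the robot, and variables do not carry over. Pictures are saved under pics/ and viewed, at most 10 in all, crops included, and the job is handed in when it is done.

Besides the shell and the picture viewer there is one more tool, called after "Call:" by a JSON object that holds its "op" and its "data". send_rows: Moves the arm, as the interface text tells. Its arguments: {"type":"object","properties":{"grip":{"type":"array"},"xyz":{"type":"array"},"yaw":{"type":"array"},"grip_force":{"type":"number"}},"required":["grip","xyz","yaw"]}

```bash
mkdir -p pics; ls
cat > h.py <<'E'
import numpy as np, cv2
from workcell import env, eyes
def grab(n, out=None, crop=None, s=1):
    f=eyes.grab_frame(n); im=f["frame"][:,:,::-1]
    if out:
        if crop: x0,y0,x1,y1=crop; im=im[y0:y1,x0:x1]
        cv2.imwrite("pics/"+out, cv2.resize(im,None,fx=s,fy=s,interpolation=cv2.INTER_CUBIC))
    return f
def K(f): return np.array([[f["fx"],0,f["cx"]],[0,f["fy"],f["cy"]],[0,0,1.]])
def atz(f,uv,z):
    n=cv2.undistortPoints(np.array([[uv]],float),K(f),np.array(f["D"],float))[0,0]
    P=np.array(f["pose"]); d=P[:3,:3]@[n[0],n[1],1]; o=P[:3,3]
    return o+d*(z-o[2])/d[2]
def proj(f,X):
    Pi=np.linalg.inv(np.array(f["pose"])); X=np.atleast_2d(np.array(X,float))
    r=cv2.Rodrigues(Pi[:3,:3])[0]
    return cv2.projectPoints(X,r,Pi[:3,3],K(f),np.array(f["D"],float))[0][:,0]
E
python3 - <<'E'
from h import *
import pickle
a=grab("scene","s0.png",s=1.5);b=grab("top","t0.png",s=1.5)
pickle.dump((a,b),open("f0.pkl","wb"))
print(np.round(a["pose"],2),np.round(b["pose"],2),a["fx"],b["fx"])
print(env.state())
E
```

```text
pics
[[-8.9000e-01 -3.2000e-01  3.2000e-01  2.6407e+02]
 [-4.5000e-01  6.0000e-01 -6.6000e-01  7.0033e+02]
 [ 2.0000e-02 -7.3000e-01 -6.8000e-01  6.8499e+02]
 [ 0.0000e+00  0.0000e+00  0.0000e+00  1.0000e+00]] [[ 1.0000e-02 -1.0000e+00  4.0000e-02  4.8926e+02]
 [-1.0000e+00 -1.0000e-02  3.0000e-02  1.2521e+02]
 [-3.0000e-02 -4.0000e-02 -1.0000e+00  9.2738e+02]
 [ 0.0000e+00  0.0000e+00  0.0000e+00  1.0000e+00]] 462.91158026428803 368.92387773442016
{'time_s': 0.1, 'qpos': array([ 7.20228838e+01,  1.83483472e+01,  8.96977464e+01,  2.75469267e-04,
        7.20416898e+01, -1.14693952e+00]), 'qvel': array([ 0.05060643, -0.06898307, -0.14857436,  0.01777504,  0.05917133,
       -0.02167408]), 'effort': array([-2.73782316e-04, -4.13326943e+01, -2.32505947e+01,  7.27025885e-02,
        4.22570820e-02, -6.58298700e-05]), 'ee_pos': array([166.35989254, 549.96532622, 213.21194508]), 'ee_rot': array([-1.79912239e+02, -2.01898468e-03,  1.63169737e+02]), 'force': array([0.01962819, 0.13484363, 0.63301482]), 'torque': array([ 0.02050808, -0.01370361,  0.0180502 ]), 'gripper_force': 0.0, 'gripper_width': 91.33174065295952}
```

View pics/s0.png

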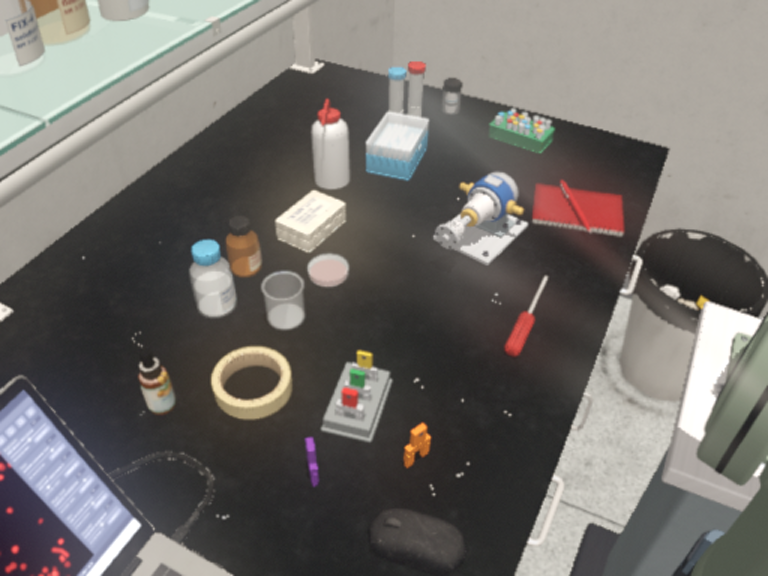

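View pics/t0.png

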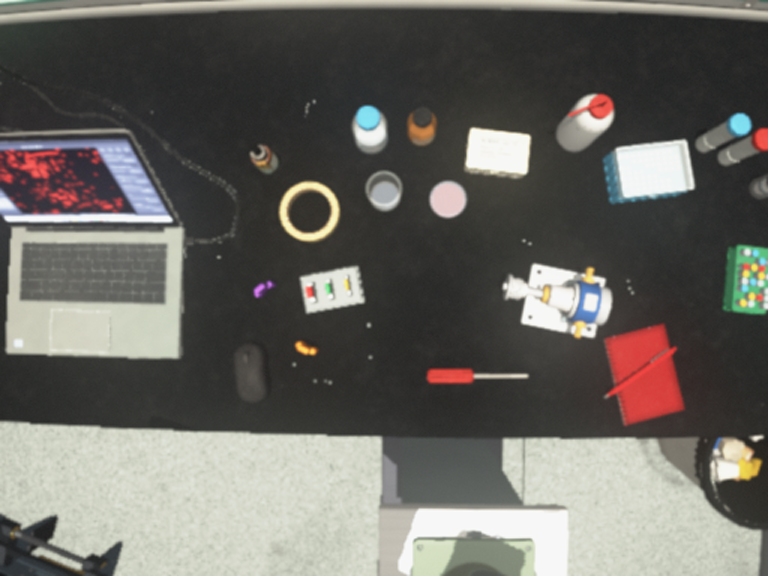

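The scene picture shows the pump near (485,210) and the rack near (358,400), both at 1.5x. In the top picture the pump is near (565,300) and the rack near (332,290). I'll enlarge crops of both.

Run:
```python
from h import *
import pickle
a,b=pickle.load(open("f0.pkl","rb"))
def c(f,x,y,w,h,s): return cv2.resize(f["frame"][y:y+h,x:x+w,::-1],None,fx=s,fy=s,interpolation=cv2.INTER_CUBIC)
# top: pump crop origin (325,165) 100x70 ; rack crop (190,165) 60x50... 
p=c(b,330,170,80,60,8); cv2.imwrite("pics/tp.png",p)
r=c(b,195,170,50,45,8); q=c(a,210,225,60,75,8)
m=np.zeros((600,400+480,3),np.uint8); m[:360,:400]=r; m[:,400:]=q
cv2.imwrite("pics/rk.png",m[:,:])
q=c(a,280,110,80,70,8); cv2.imwrite("pics/sp.png",q)
m=np.zeros((600,790,3),np.uint8)
m[:315,:350]=c(b,195,170,50,45,7); m[:525,360:780]=c(a,210,225,60,75,7); cv2.imwrite("pics/rk.png",m)
```

```text
(no output)
```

View pics/tp.png

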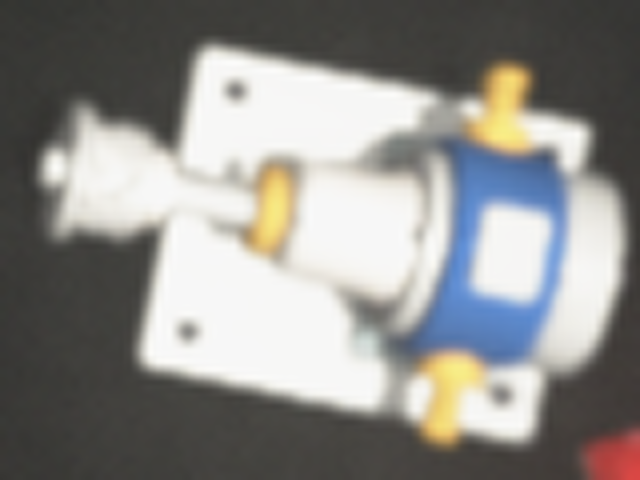

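View pics/rk.png

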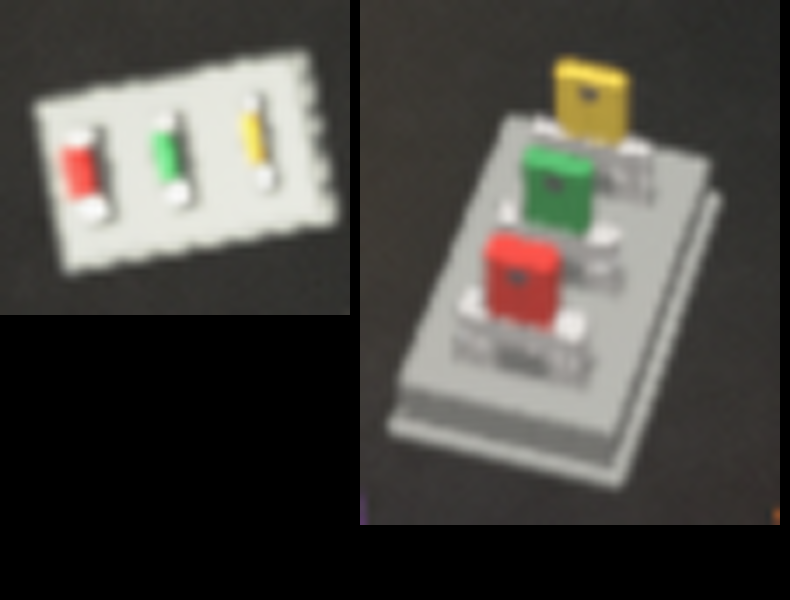

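View pics/sp.png

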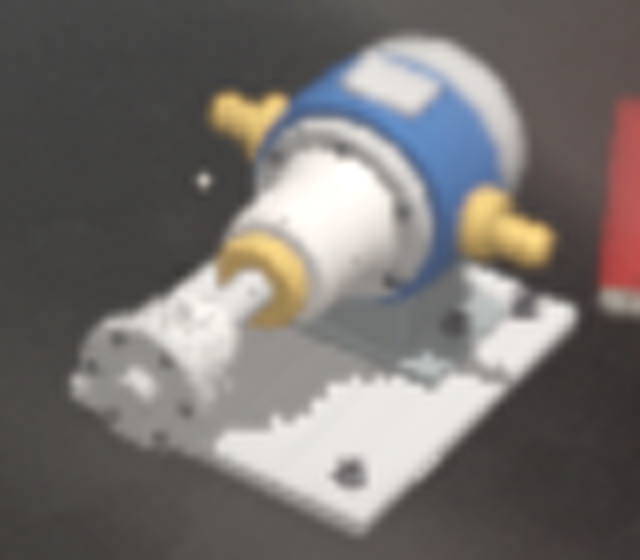

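The pump axis is yawed about -11°, with the hub toward +y. The rack is at about +11°. I read the features off the crops and will fit the poses from them.

```bash
cat > fit.py <<'E'
from h import *
import pickle
from scipy.optimize import least_squares
a,b=pickle.load(open("f0.pkl","rb"))
def px(o,s,l): return (np.array(l,float)+.5)/s-.5+np.array(o)
def T(x,y,w,L):
    w=np.radians(w);L=np.array(L,float);c,s=np.cos(w),np.sin(w)
    return np.c_[x+c*L[:,0]-s*L[:,1],y+s*L[:,0]+c*L[:,1],L[:,2]]
tp=px((330,170),8,[(512,66),(440,443),(80,103),(55,238),(268,208),(205,45),(592,125),(530,442),(142,365)])
sp=px((280,110),8,[(218,108),(547,247),(140,383),(577,312),(360,530)])
def rp(p):
    x,y,w,s,p0,pz,bz=p
    t=T(x,y,w,[(55,-57,bz),(-55,-57,bz),(20,s+12,62),(-20,s+12,62),(0,s-46,65),(50,p0,pz),(50,p0-124,pz),(-50,p0-124,pz),(-50,p0,pz)])
    u=T(x,y,w,[(55,-57,bz),(-55,-57,bz),(0,s+15,62),(-50,p0-124,pz),(-50,p0,pz)])
    return np.r_[(proj(b,t)-tp).ravel(),(proj(a,u)-sp).ravel(),(bz-62)/20]
r=least_squares(rp,[500,-20,-11,60,20,10,62],loss="soft_l1")
print("pump",r.x.round(1));print(r.fun.round(1))
tr=px((195,170),7,[(80,172),(165,155),(255,138),(92,173),(176,155),(258,138),(36,103),(303,52),(335,222),(68,272)])
sr=px((210,225),7,[(165,243),(200,155),(234,66),(30,430),(262,487),(358,200),(150,118),(348,160),(40,385)])
def rr(p):
    x,y,w,zt=p
    t=T(x,y,w,[(0,30,64),(0,0,64),(0,-30,64),(0,30,38),(0,0,38),(0,-30,38),(31,49,4),(31,-49,4),(-31,-49,4),(-31,49,4)])
    u=T(x,y,w,[(0,30,64),(0,0,64),(0,-30,64),(31,49,4),(-31,49,4),(-31,-49,4),(28,-46,zt),(-28,-46,zt),(28,46,zt)])
    return np.r_[(proj(b,t)-tr).ravel(),(proj(a,u)-sr).ravel()]
q=least_squares(rr,[490,220,11,24],loss="soft_l1")
print("rack",q.x.round(1));print(q.fun.round(1))
print(T(*q.x[:3],[(0,30,34),(0,0,34),(0,-30,34)]).round(1))
x,y,w,s=r.x[:4];print("hub,nose",T(x,y,w,[(0,s,62),(0,s-9,62),(0,0,62)]).round(1))
print(env.state()["ee_rot"])
E
python3 fit.py
```

```text
pump [ 509.7 -106.9  -10.8   53.7   21.7    7.5   61.4]
[-0.2  0.4  0.1 -0.9  0.3 -0.1  0.2 -0.3 -0.3  0.  -0.1  0.2 -0.4  0.1
 -0.1 -0.3  0.1 -0.5  0.4 -0.2 -0.1  0.1  0.1  0.3  0.1  0.4  0.8 -0.6
 -0. ]
rack [516.5 240.3  11.6  18.3]
[-0.6 -0.1 -0.3 -0.1 -0.6 -0.1 -0.5  0.  -0.4  0.2 -0.   0.3  0.1 -0.3
 -0.  -0.4  0.  -0.5 -0.  -0.3 -0.   0.5 -0.   0.1 -0.1  0.4  0.  -0.9
  0.4 -1.   0.7 -1.5  0.1 -0.1  0.4  0.2  0.4 -0.2]
[[510.4 269.7  34. ]
 [516.5 240.3  34. ]
 [522.5 210.9  34. ]]
hub,nose [[ 519.8  -54.1   62. ]
 [ 518.1  -62.9   62. ]
 [ 509.7 -106.9   62. ]]
[-1.79912239e+02 -2.01898468e-03  1.63169737e+02]
```

Call:
{"op": "send_rows", "data": {"grip": [1, 1, 1, 1, 1, 1, 1, 1], "xyz": [[0.02, -0.035, 0], [0.04, -0.07, 0], [0.06, -0.105, 0], [0.08, -0.14, 0], [0.1, -0.175, 0], [0.12, -0.21, 0], [0.14, -0.245, 0], [0.16, -0.28, 0]], "yaw": [-5, -10, -15, -20, -25, -30, -35, -40], "grip_force": 20}}

```text
time_s: 0.77
ee_pos: [326.8, 268.4, 213.8]
ee_rot: [-180.0, 0.0, 123.0]
force: [0.2, 1.0, 0.2]
gripper_width: 91.4
gripper_force: 0.0
```

Call:
{"op": "send_rows", "data": {"grip": [1, 1, 1, 1, 1, 1, 1, 1], "xyz": [[0.02, -0.035, 0], [0.04, -0.07, 0], [0.06, -0.105, 0], [0.08, -0.14, 0], [0.1, -0.175, 0], [0.12, -0.21, 0], [0.14, -0.245, 0], [0.16, -0.28, 0]], "yaw": [-6, -12, -18, -24, -30, -36, -40, -44]}}

```text
time_s: 1.43
ee_pos: [486.9, -11.7, 213.8]
ee_rot: [-180.0, -0.0, 78.9]
force: [-0.2, 0.5, 0.0]
gripper_width: 91.4
gripper_force: 0.0
```

Call:
{"op": "send_rows", "data": {"grip": [1, 1, 1, 1, 1, 1, 1, 1], "xyz": [[0.016, -0.027, -0.02], [0.0315, -0.0545, -0.04], [0.0315, -0.0545, -0.07], [0.0315, -0.0545, -0.1], [0.0315, -0.0545, -0.13], [0.0315, -0.0545, -0.16], [0.0315, -0.0545, -0.171], [0.0315, -0.0545, -0.171]], "yaw": [0, 0, 0, 0, 0, 0, 0, 0]}}

```text
time_s: 2.1
ee_pos: [515.2, -63.8, 39.6]
ee_rot: [-179.6, 0.0, 79.2]
force: [-0.9, -0.8, -0.2]
gripper_width: 91.3
gripper_force: 0.0
```

Run:
```python
from h import *
f=eyes.grab_frame("scene");g=eyes.grab_frame("top")
m=np.zeros((560,790,3),np.uint8)
c=lambda f,x,y,w,h,s: cv2.resize(f["frame"][y:y+h,x:x+w,::-1],None,fx=s,fy=s,interpolation=cv2.INTER_CUBIC)
m[:560,:480]=c(f,270,90,60,70,8); m[:,480:][:420,:310]=c(g,325,165,62,84,5)
cv2.imwrite("pics/g1.png",m); print(env.state()["ee_pos"],env.state()["force"])
```

```text
[518.05516085 -64.14119015  42.88144754] [0.2730265  0.99106312 0.87266153]
```

View pics/g1.png

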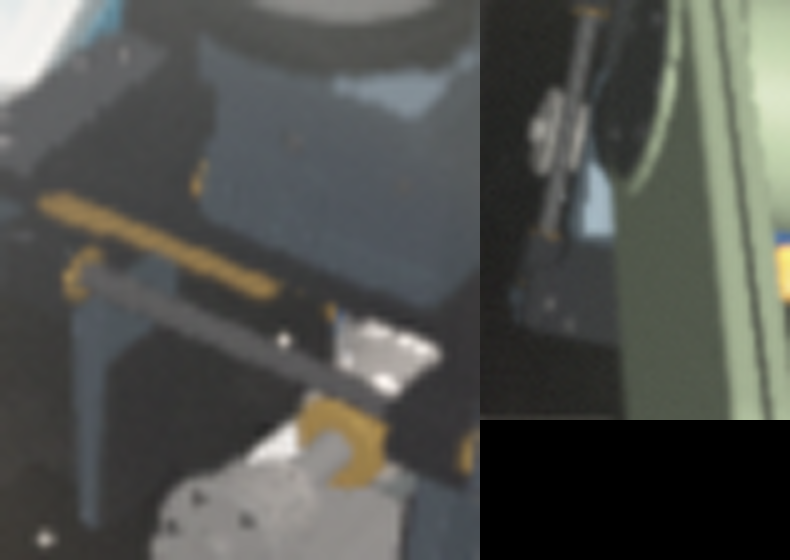

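The fingers straddle the hub, with the flange near (200,500) in the left crop. I'll close gently.

Call:
{"op": "send_rows", "data": {"grip": [-1, -1, -1, -1, -1, -1, -1, -1], "xyz": [[0, 0, 0], [0, 0, 0], [0, 0, 0], [0, 0, 0], [0, 0, 0], [0, 0, 0], [0, 0, 0], [0, 0, 0]], "yaw": [0, 0, 0, 0, 0, 0, 0, 0], "grip_force": 15}}

```text
time_s: 2.87
ee_pos: [518.0, -64.1, 43.0]
ee_rot: [180.0, -0.0, 79.2]
force: [-0.8, -1.1, -0.1]
gripper_width: 40.9
gripper_force: 0.0
```

```bash
cat > st.py <<'E'
from h import *
s=env.state(); w=np.radians(-10.8); u=np.array([-np.sin(w),np.cos(w)]); v=np.array([np.cos(w),np.sin(w)])
N=np.array([509.7,-106.9]); p=s["ee_pos"]; F=s["force"]
print("t",round(s["time_s"],2),"ee",p.round(2),"yaw",s["ee_rot"].round(2)[2],"along",round((p[:2]-N)@u,2),"lat",round((p[:2]-N)@v,2),"F along",round(F[:2]@u,2),"lat",round(F[:2]@v,2),"z",round(F[2],2),"w",round(s["gripper_width"],2),"gf",round(s["gripper_force"],1))
E
python3 st.py
```

```text
t 2.87 ee [518.01 -64.1   43.04] yaw 79.17 along 43.6 lat 0.14 F along -1.27 lat -0.62 z -0.15 w 40.85 gf 0.0
```

Call:
{"op": "send_rows", "data": {"grip": [-1, -1, -1, -1, -1], "xyz": [[0, 0, 0], [0, 0, 0], [0, 0, 0], [0, 0, 0], [0, 0, 0]], "yaw": [0, 0, 0, 0, 0]}}

```text
time_s: 3.28
ee_pos: [517.1, -64.0, 42.9]
ee_rot: [-179.9, 0.0, 79.2]
force: [-3.5, 0.6, 2.3]
gripper_width: 29.9
gripper_force: 15.0
```

```bash
python3 st.py
```

```text
t 3.28 ee [517.14 -63.96  42.88] yaw 79.17 along 43.57 lat -0.73 F along -0.05 lat -3.53 z 2.34 w 29.91 gf 15.0
```

Call:
{"op": "send_rows", "data": {"grip": [-1, -1, -1, -1], "xyz": [[-0.0004, -0.002, 0], [-0.0007, -0.0039, 0], [-0.0007, -0.0039, 0], [-0.0007, -0.0039, 0]], "yaw": [0, 0, 0, 0]}}

```text
time_s: 3.62
ee_pos: [516.6, -66.6, 42.8]
ee_rot: [-179.9, -0.1, 79.1]
force: [-4.2, 6.3, 3.3]
gripper_width: 29.4
gripper_force: 15.0
```

```bash
python3 st.py
```

```text
t 3.62 ee [516.62 -66.57  42.83] yaw 79.09 along 40.91 lat -0.76 F along 5.44 lat -5.27 z 3.3 w 29.41 gf 15.0
```

Call:
{"op": "send_rows", "data": {"grip": [-1, -1, -1], "xyz": [[-0.0002, -0.001, 0], [-0.0002, -0.001, 0], [-0.0002, -0.001, 0]], "yaw": [0, 0, 0]}}

```text
time_s: 3.87
ee_pos: [516.6, -66.7, 42.8]
ee_rot: [-179.9, -0.2, 79.1]
force: [-2.7, 10.7, 2.7]
gripper_width: 29.0
gripper_force: 15.0
```

```bash
python3 st.py
```

```text
t 3.87 ee [516.61 -66.69  42.84] yaw 79.06 along 40.79 lat -0.75 F along 10.01 lat -4.62 z 2.71 w 29.0 gf 15.0
```

Call:
{"op": "send_rows", "data": {"grip": [-1, -1, -1, -1, -1], "xyz": [[0.0005, 0.0025, 0], [0.0009, 0.005, 0], [0.0014, 0.0074, 0], [0.0014, 0.0074, 0], [0.0014, 0.0074, 0]], "yaw": [0, 0, 0, 0, 0], "grip_force": 20}}

```text
time_s: 4.28
ee_pos: [517.6, -61.5, 42.9]
ee_rot: [-179.9, 0.0, 79.2]
force: [-4.8, 0.9, 3.8]
gripper_width: 29.9
gripper_force: 20.0
```

```bash
python3 st.py
```

```text
t 4.28 ee [517.62 -61.55  42.85] yaw 79.17 along 46.04 lat -0.72 F along -0.05 lat -4.83 z 3.84 w 29.93 gf 20.0
```

Call:
{"op": "send_rows", "data": {"grip": [-1, -1, -1], "xyz": [[0.0002, 0.001, 0], [0.0003, 0.0015, 0], [0.0003, 0.0015, 0]], "yaw": [0, 0, 0]}}

```text
time_s: 4.53
ee_pos: [517.8, -60.4, 42.8]
ee_rot: [-179.9, 0.0, 79.2]
force: [-4.8, 0.2, 3.7]
gripper_width: 29.5
gripper_force: 20.0
```

```bash
python3 st.py
```

```text
t 4.53 ee [517.84 -60.37  42.84] yaw 79.17 along 47.23 lat -0.72 F along -0.66 lat -4.73 z 3.75 w 29.52 gf 20.0
```

Call:
{"op": "send_rows", "data": {"grip": [-1, -1, -1, -1], "xyz": [[0.0002, 0.001, 0], [0.0004, 0.002, 0], [0.0004, 0.002, 0], [0.0004, 0.002, 0]], "yaw": [0, 0, 0, 0]}}

```text
time_s: 4.87
ee_pos: [518.3, -58.4, 42.9]
ee_rot: [-179.9, 0.0, 79.2]
force: [-5.0, -1.4, 3.2]
gripper_width: 29.6
gripper_force: 20.0
```

```bash
python3 st.py
```

```text
t 4.87 ee [518.26 -58.37  42.86] yaw 79.17 along 49.27 lat -0.69 F along -2.29 lat -4.68 z 3.19 w 29.56 gf 20.0
```

Call:
{"op": "send_rows", "data": {"grip": [-1, -1, -1], "xyz": [[0.0002, 0.001, 0], [0.0002, 0.001, 0], [0.0002, 0.001, 0]], "yaw": [0, 0, 0]}}

```text
time_s: 5.12
ee_pos: [518.4, -57.4, 42.8]
ee_rot: [-179.9, 0.0, 79.2]
force: [-4.4, -0.6, 3.3]
gripper_width: 29.6
gripper_force: 20.0
```

```bash
python3 st.py
```

```text
t 5.12 ee [518.39 -57.38  42.84] yaw 79.17 along 50.27 lat -0.75 F along -1.42 lat -4.24 z 3.34 w 29.57 gf 20.0
```

Call:
{"op": "send_rows", "data": {"grip": [-1, -1, -1, -1], "xyz": [[0.0002, 0.001, 0], [0.0004, 0.002, 0], [0.0004, 0.002, 0], [0.0004, 0.002, 0]], "yaw": [0, 0, 0, 0]}}

```text
time_s: 5.45
ee_pos: [518.6, -56.3, 42.9]
ee_rot: [-179.9, 0.1, 79.2]
force: [-5.9, -3.0, 4.2]
gripper_width: 29.3
gripper_force: 20.0
```

```bash
python3 st.py
```

```text
t 5.45 ee [518.61 -56.3   42.86] yaw 79.22 along 51.37 lat -0.73 F along -4.05 lat -5.28 z 4.21 w 29.32 gf 20.0
```

Call:
{"op": "send_rows", "data": {"grip": [-1, -1, -1], "xyz": [[0.0002, 0.001, 0], [0.0002, 0.001, 0], [0.0002, 0.001, 0]], "yaw": [0, 0, 0]}}

```text
time_s: 5.7
ee_pos: [518.6, -56.2, 42.9]
ee_rot: [-179.9, 0.2, 79.3]
force: [-5.9, -7.2, 3.8]
gripper_width: 29.3
gripper_force: 20.0
```

```bash
python3 st.py
```

```text
t 5.7 ee [518.63 -56.15  42.86] yaw 79.25 along 51.52 lat -0.74 F along -8.16 lat -4.43 z 3.78 w 29.29 gf 20.0
```

Call:
{"op": "send_rows", "data": {"grip": [-0.2, 0.1, 0.3, 0.3, 0.3, 0.3, 0.3, 0.3], "xyz": [[-0.0003, -0.0015, 0], [-0.0003, -0.0015, 0], [-0.0003, -0.0015, 0], [-0.0003, -0.0015, 0], [-0.0003, -0.0015, 0.02], [-0.0003, -0.0015, 0.06], [-0.0003, 0.01, 0.1], [-0.0003, 0.04, 0.12]], "yaw": [0, 0, 0, 0, 0, 0, 0, 0]}}

```text
time_s: 6.37
ee_pos: [522.7, -15.9, 167.5]
ee_rot: [179.5, 0.0, 79.0]
force: [1.2, 1.3, 0.8]
gripper_width: 59.3
gripper_force: 0.0
```

```bash
python3 - <<'E'
from h import *
f=grab("scene","s2.png",(270,100,370,175),7.5)
E
python3 st.py
```

```text
t 6.42 ee [523.98  -9.73 170.18] yaw 79.13 along 98.12 lat -4.18 F along 3.62 lat 0.53 z 1.26 w 59.72 gf 0.0
```

View pics/s2.png

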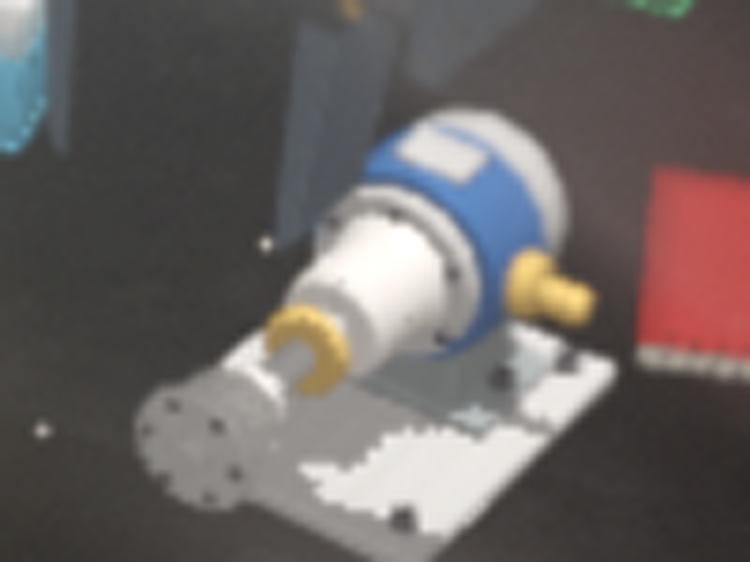

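The view shows the gap opened between the collar (300,350) and the nose. The shaft stayed out. Float is about 10.5 mm, so the red 8 mm spacer is the one to fit.

Call:
{"op": "send_rows", "data": {"grip": [0.1, 0.1, 0.1, 0.1, 0.1, 0.1, 0.1, 0.1], "xyz": [[-0.001, 0.04, 0], [-0.002, 0.08, 0], [-0.0035, 0.12, 0], [-0.005, 0.16, -0.005], [-0.0065, 0.2, -0.02], [-0.008, 0.24, -0.04], [-0.0093, 0.275, -0.055], [-0.0093, 0.2838, -0.06]], "yaw": [4, 8, 12, 16, 20, 22.4, 22.4, 22.4]}}

```text
time_s: 7.08
ee_pos: [508.9, 274.4, 100.2]
ee_rot: [-179.9, -0.1, 101.8]
force: [0.1, 0.8, 0.3]
gripper_width: 50.3
gripper_force: 0.0
```

Call:
{"op": "send_rows", "data": {"grip": [0.1, 0.1, 0.1], "xyz": [[0, 0, 0], [0, 0, 0], [0, 0, 0]], "yaw": [0, 0, 0]}}

```text
time_s: 7.33
ee_pos: [510.9, 268.7, 103.5]
ee_rot: [179.9, 0.0, 101.5]
force: [0.3, -0.2, 0.1]
gripper_width: 50.2
gripper_force: 0.0
```

Run:
```python
from h import *
f=grab("scene","s3.png",(200,215,300,290),7.5)
s=env.state();print(s["ee_pos"],s["ee_rot"],s["force"],s["gripper_width"])
```

```text
[511.07072273 268.45648417 103.80113235] [1.79918101e+02 3.95842178e-03 1.01483420e+02] [-0.55906179  1.05640441  0.15447904] 49.79137998701006
```

View pics/s3.png

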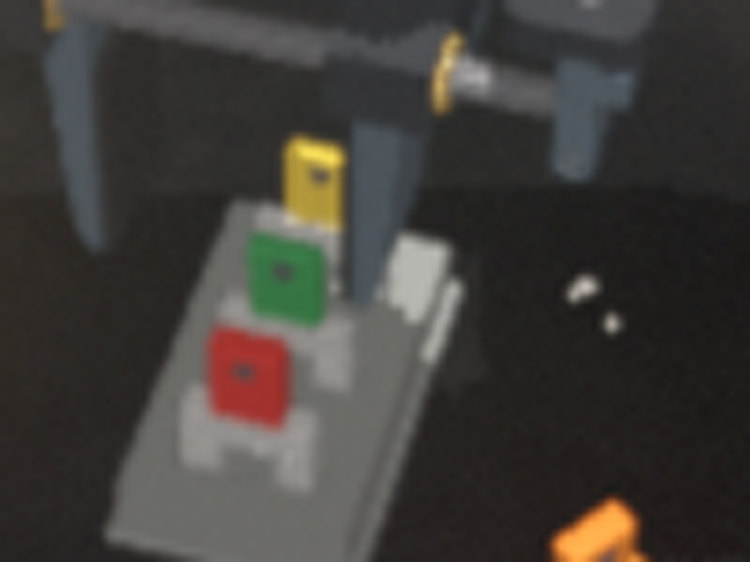

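The fingers (tips at (97,245) and (365,300)) straddle the red tab's column. I'll go down and grip.

Call:
{"op": "send_rows", "data": {"grip": [0.1, 0.1, 0.1, 0.1, -1, -1, -1, -1], "xyz": [[-0.0003, 0.0008, -0.02], [-0.0003, 0.0008, -0.04], [-0.0003, 0.0008, -0.055], [-0.0003, 0.0008, -0.0615], [-0.0003, 0.0008, -0.0615], [-0.0003, 0.0008, -0.0615], [-0.0003, 0.0008, -0.0615], [-0.0003, 0.0008, -0.0615]], "yaw": [0, 0, 0, 0, 0, 0, 0, 0], "grip_force": 25}}

```text
time_s: 8.05
ee_pos: [511.0, 270.7, 42.8]
ee_rot: [179.9, -0.0, 101.5]
force: [-1.3, 0.2, -0.2]
gripper_width: 26.2
gripper_force: 0.0
```

Call:
{"op": "send_rows", "data": {"grip": [-1, -1, -1, -1, -1], "xyz": [[0, 0, 0], [0, 0, 0], [0, 0, 0], [0, 0, 0], [0, 0, 0]], "yaw": [0, 0, 0, 0, 0]}}

```text
time_s: 8.47
ee_pos: [510.7, 270.8, 42.3]
ee_rot: [179.9, -0.0, 101.6]
force: [-0.8, 0.1, 5.8]
gripper_width: 17.7
gripper_force: 25.0
```

Run:
```python
from h import *
s=env.state();print(s["ee_pos"],s["ee_rot"],s["force"],s["torque"],s["gripper_width"],s["gripper_force"])
```

```text
[510.66857708 270.75627349  42.33248131] [ 1.79905628e+02 -1.66053489e-02  1.01577068e+02] [-0.8111513   0.10990623  5.75576519] [-0.11352363  0.10501859  0.003556  ] 17.66522117537274 25.002562701702118
```

Call:
{"op": "send_rows", "data": {"grip": [-1, -1, -1, -1, -1, -1, -1, -1], "xyz": [[0, 0, 0.005], [0, 0, 0.012], [0, 0, 0.022], [0, 0, 0.035], [0, 0, 0.06], [0, 0, 0.09], [0, 0, 0.11], [0, 0, 0.11]], "yaw": [0, 0, 0, 0, 0, 0, 0, 0]}}

```text
time_s: 9.13
ee_pos: [512.6, 271.9, 156.9]
ee_rot: [179.5, -0.2, 101.6]
force: [-0.1, 1.0, -0.0]
gripper_width: 17.6
gripper_force: 25.0
```

Run:
```python
from h import *
f=grab("scene","s4.png",(180,180,280,255),7.5)
s=env.state();print(s["ee_pos"],s["ee_rot"],s["force"],s["torque"],s["gripper_width"],s["gripper_force"])
p=s["ee_pos"];print((proj(f,[p,p-[0,0,8],p-[0,0,38],p+[0,0,22]])-[180,180])*7.5)
```

```text
[511.29356316 271.16409936 154.31455202] [ 1.79690977e+02 -8.81090264e-02  1.01568337e+02] [ 0.48044514  0.64099777 -1.71858827] [-0.10560263  0.02553694 -0.01269719] 17.349855019295195 24.999573826789856
[[384.38146855 329.5453878 ]
 [385.0737476  355.54366834]
 [387.59821445 449.56352183]
 [382.43489474 255.93424168]]
```

View pics/s4.png

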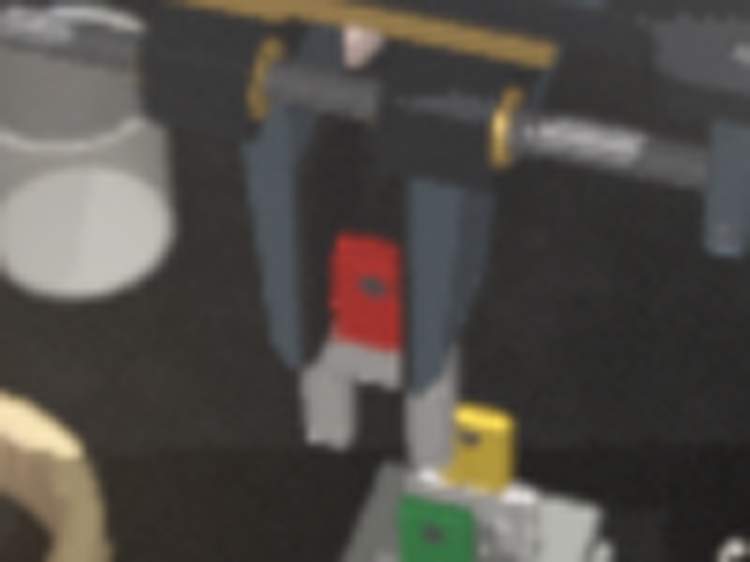

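The red spacer is held upright in the fingers (tab at (367,290)), and the yellow and green ones are still in the rack. Next I carry it to the pump.

Call:
{"op": "send_rows", "data": {"grip": [-1, -1, -1, -1, -1, -1, -1, -1], "xyz": [[0, -0.02, 0], [0, -0.05, 0], [0, -0.08, 0], [0, -0.11, 0], [0, -0.14, 0], [0, -0.17, 0], [0, -0.2, 0], [0, -0.23, 0]], "yaw": [-2, -5, -8, -11, -14, -17, -20, -22.4]}}

```text
time_s: 9.85
ee_pos: [508.6, 39.1, 150.0]
ee_rot: [-179.8, 0.0, 79.0]
force: [1.2, -0.5, -0.1]
gripper_width: 17.5
gripper_force: 25.0
```

Call:
{"op": "send_rows", "data": {"grip": [-1, -1, -1, -1, -1, -1, -1, -1], "xyz": [[0, -0.03, 0], [0, -0.06, 0], [0, -0.09, 0], [0, -0.115, 0], [0.0002, -0.13, 0], [0.0002, -0.1377, 0], [0.0002, -0.1377, 0], [0.0002, -0.1377, 0]], "yaw": [0, 0, 0, 0, 0, 0, 0, 0]}}

```text
time_s: 10.52
ee_pos: [509.7, -96.7, 150.7]
ee_rot: [-179.9, -0.0, 79.1]
force: [0.2, -0.1, -1.4]
gripper_width: 17.7
gripper_force: 25.0
```

```bash
python3 st.py
```

```text
t 10.52 ee [509.66 -96.74 150.65] yaw 79.13 along 9.97 lat -1.94 F along -0.08 lat 0.26 z -1.4 w 17.68 gf 25.0
```

Call:
{"op": "send_rows", "data": {"grip": [-1, -1, -1, -1, -1, -1], "xyz": [[0.0012, -0.0002, -0.012], [0.0012, -0.0002, -0.024], [0.0012, -0.0002, -0.033], [0.0012, -0.0002, -0.0362], [0.0012, -0.0002, -0.0362], [0.0012, -0.0002, -0.0362]], "yaw": [0, 0, 0, 0, 0, 0]}}

```text
time_s: 11.02
ee_pos: [511.7, -96.9, 115.3]
ee_rot: [180.0, -0.0, 79.2]
force: [0.0, -0.1, -0.7]
gripper_width: 17.7
gripper_force: 25.0
```

```bash
python3 st.py
```

```text
t 11.02 ee [511.65 -96.92 115.34] yaw 79.21 along 10.17 lat 0.05 F along -0.07 lat 0.03 z -0.66 w 17.74 gf 25.0
```

Call:
{"op": "send_rows", "data": {"grip": [-1, -1, -1, -1], "xyz": [[-0.0008, 0.0001, -0.0013], [-0.0014, -0.0028, -0.0013], [-0.0014, -0.0028, -0.0013], [-0.0014, -0.0028, -0.0013]], "yaw": [0, 0, 0, 0]}}

```text
time_s: 11.35
ee_pos: [510.2, -100.5, 114.3]
ee_rot: [180.0, -0.0, 79.1]
force: [0.8, -0.5, -0.6]
gripper_width: 17.8
gripper_force: 25.0
```

```bash
python3 st.py
```

```text
t 11.35 ee [ 510.24 -100.45  114.31] yaw 79.14 along 6.43 lat -0.68 F along -0.4 lat 0.85 z -0.63 w 17.81 gf 25.0
```

Call:
{"op": "send_rows", "data": {"grip": [-1, -1, -1], "xyz": [[-0.0002, -0.001, 0], [-0.0003, -0.0015, 0], [-0.0003, -0.0015, 0]], "yaw": [0, 0, 0]}}

```text
time_s: 11.6
ee_pos: [509.9, -101.7, 114.1]
ee_rot: [180.0, -0.0, 79.1]
force: [-0.6, 0.9, -0.9]
gripper_width: 17.5
gripper_force: 25.0
```

```bash
python3 st.py
```

```text
t 11.6 ee [ 509.92 -101.74  114.11] yaw 79.15 along 5.11 lat -0.75 F along 0.81 lat -0.82 z -0.87 w 17.48 gf 25.0
```

Call:
{"op": "send_rows", "data": {"grip": [-1, -1, -1], "xyz": [[-0.0002, -0.001, 0], [-0.0002, -0.001, 0], [-0.0002, -0.001, 0]], "yaw": [0, 0, 0]}}

```text
time_s: 11.85
ee_pos: [509.8, -102.4, 114.1]
ee_rot: [180.0, -0.0, 79.2]
force: [-0.4, 1.6, -0.3]
gripper_width: 18.0
gripper_force: 25.0
```

```bash
python3 st.py
```

```text
t 11.85 ee [ 509.79 -102.41  114.06] yaw 79.15 along 4.43 lat -0.76 F along 1.55 lat -0.66 z -0.28 w 18.01 gf 25.0
```

Call:
{"op": "send_rows", "data": {"grip": [-1, -1, -1], "xyz": [[-0.0002, -0.001, 0], [-0.0002, -0.001, 0], [-0.0002, -0.001, 0]], "yaw": [0, 0, 0]}}

```text
time_s: 12.1
ee_pos: [509.6, -103.2, 114.1]
ee_rot: [180.0, -0.1, 79.1]
force: [1.4, 4.6, 2.3]
gripper_width: 17.9
gripper_force: 25.0
```

```bash
python3 st.py
```

```text
t 12.1 ee [ 509.64 -103.2   114.08] yaw 79.14 along 3.62 lat -0.75 F along 4.78 lat 0.5 z 2.31 w 17.89 gf 25.0
```

Call:
{"op": "send_rows", "data": {"grip": [-1, -1, -1, -1], "xyz": [[0.0005, 0.0028, 0], [0.0005, 0.0028, 0], [0.0005, 0.0028, 0], [0.0005, 0.0028, 0]], "yaw": [0, 0, 0, 0]}}

```text
time_s: 12.43
ee_pos: [509.7, -101.3, 113.8]
ee_rot: [-180.0, 0.1, 79.2]
force: [0.2, 0.9, -0.5]
gripper_width: 17.4
gripper_force: 25.0
```

```bash
python3 st.py
```

```text
t 12.43 ee [ 509.68 -101.32  113.84] yaw 79.19 along 5.48 lat -1.06 F along 0.96 lat 0.0 z -0.48 w 17.37 gf 25.0
```

Call:
{"op": "send_rows", "data": {"grip": [-1, -1, -1, -1], "xyz": [[0, 0, -0.002], [0, 0, -0.004], [0, 0, -0.005], [0, 0, -0.005]], "yaw": [0, 0, 0, 0]}}

```text
time_s: 12.77
ee_pos: [509.6, -101.0, 108.6]
ee_rot: [-180.0, 0.0, 79.2]
force: [0.0, -0.4, 0.1]
gripper_width: 17.7
gripper_force: 25.0
```

```bash
python3 st.py
```

```text
t 12.77 ee [ 509.58 -101.    108.55] yaw 79.17 along 5.78 lat -1.22 F along -0.42 lat 0.1 z 0.1 w 17.66 gf 25.0
```

Call:
{"op": "send_rows", "data": {"grip": [-1, -1, -1, -1, -1], "xyz": [[0.0005, -0.0001, 0], [0.0005, -0.0001, -0.002], [0.0005, -0.0001, -0.004], [0.0005, -0.0001, -0.006], [0.0005, -0.0001, -0.006]], "yaw": [0, 0, 0, 0, 0]}}

```text
time_s: 13.18
ee_pos: [510.5, -100.7, 102.6]
ee_rot: [180.0, -0.0, 79.2]
force: [0.7, 2.5, -2.0]
gripper_width: 17.5
gripper_force: 25.0
```

```bash
python3 st.py
```

```text
t 13.18 ee [ 510.5  -100.68  102.63] yaw 79.16 along 6.26 lat -0.38 F along 2.62 lat 0.23 z -1.96 w 17.5 gf 25.0
```

Call:
{"op": "send_rows", "data": {"grip": [-1, -1, -1, -1, -1], "xyz": [[0, 0, -0.002], [0, 0, -0.004], [0, 0, -0.006], [0, 0, -0.007], [0, 0, -0.007]], "yaw": [0, 0, 0, 0, 0]}}

```text
time_s: 13.6
ee_pos: [510.4, -100.7, 95.7]
ee_rot: [-180.0, -0.0, 79.2]
force: [0.6, 2.7, -0.2]
gripper_width: 17.5
gripper_force: 25.0
```

```bash
python3 st.py
```

```text
t 13.6 ee [ 510.42 -100.75   95.72] yaw 79.16 along 6.18 lat -0.45 F along 2.82 lat 0.11 z -0.21 w 17.46 gf 25.0
```

Call:
{"op": "send_rows", "data": {"grip": [-1, -1, -1, -1, -1, -1], "xyz": [[0.0001, 0.0008, 0], [0.0001, 0.0008, 0], [0, 0.0008, -0.002], [0, 0.0008, -0.004], [0, 0.0008, -0.006], [0, 0.0008, -0.006]], "yaw": [0, 0, 0, 0, 0, 0]}}

```text
time_s: 14.1
ee_pos: [510.1, -100.4, 89.4]
ee_rot: [-180.0, 0.0, 79.2]
force: [0.5, 1.1, -1.7]
gripper_width: 18.0
gripper_force: 25.0
```

```bash
python3 st.py
```

```text
t 14.1 ee [ 510.06 -100.36   89.45] yaw 79.17 along 6.49 lat -0.87 F along 1.21 lat 0.24 z -1.66 w 17.99 gf 25.0
```

Call:
{"op": "send_rows", "data": {"grip": [-1, -1, -1, -1, -1], "xyz": [[0, 0, -0.002], [0, 0, -0.004], [0, 0, -0.005], [0, 0, -0.005], [0, 0, -0.005]], "yaw": [0, 0, 0, 0, 0]}}

```text
time_s: 14.52
ee_pos: [510.3, -100.4, 84.8]
ee_rot: [-180.0, 0.0, 79.2]
force: [-0.1, -0.8, 0.4]
gripper_width: 17.9
gripper_force: 25.0
```

```bash
python3 st.py
```

```text
t 14.52 ee [ 510.27 -100.35   84.83] yaw 79.17 along 6.54 lat -0.67 F along -0.8 lat 0.08 z 0.41 w 17.88 gf 25.0
```

Call:
{"op": "send_rows", "data": {"grip": [-1, -1, -1, -1], "xyz": [[0, 0, -0.001], [0, 0, -0.002], [0, 0, -0.0025], [0, 0, -0.0025]], "yaw": [0, 0, 0, 0]}}

```text
time_s: 14.85
ee_pos: [510.3, -100.2, 82.3]
ee_rot: [-180.0, 0.0, 79.2]
force: [0.2, -0.2, -0.9]
gripper_width: 17.2
gripper_force: 25.0
```

```bash
python3 st.py
```

```text
t 14.85 ee [ 510.3  -100.21   82.32] yaw 79.17 along 6.68 lat -0.66 F along -0.15 lat 0.24 z -0.85 w 17.22 gf 25.0
```

Call:
{"op": "send_rows", "data": {"grip": [-1, -1, -1], "xyz": [[0, 0, -0.001], [0, 0, -0.001], [0, 0, -0.001]], "yaw": [0, 0, 0]}}

```text
time_s: 15.1
ee_pos: [510.5, -100.3, 81.8]
ee_rot: [180.0, 0.0, 79.2]
force: [-1.2, 0.5, 2.1]
gripper_width: 18.1
gripper_force: 25.0
```

```bash
python3 st.py
```

```text
t 15.1 ee [ 510.53 -100.25   81.81] yaw 79.17 along 6.68 lat -0.43 F along 0.24 lat -1.29 z 2.13 w 18.06 gf 25.0
```

Seated: resistance appears at TCP z 81.8, and about 82 was expected. I'll release, rise and move to the hub.

Call:
{"op": "send_rows", "data": {"grip": [-0.4, -0.2, -0.2, -0.2, -0.2, -0.2, 0, 0.2], "xyz": [[0, 0, 0], [0, 0, 0], [0, 0, 0], [0, 0, 0.006], [0, 0, 0.02], [0, 0, 0.045], [0, 0, 0.06], [0, 0, 0.06]], "yaw": [0, 0, 0, 0, 0, 0, 0, 0], "grip_force": 15}}

```text
time_s: 15.77
ee_pos: [512.8, -100.7, 145.0]
ee_rot: [179.6, 0.0, 79.2]
force: [0.5, 0.4, 0.1]
gripper_width: 46.7
gripper_force: 0.0
```

Call:
{"op": "send_rows", "data": {"grip": [0.3, 0.3, 0.3, 0.3], "xyz": [[0.004, 0.022, 0], [0.0084, 0.0442, 0], [0.0084, 0.0442, 0], [0.0084, 0.0442, 0]], "yaw": [0, 0, 0, 0]}}

```text
time_s: 16.1
ee_pos: [518.5, -55.4, 140.8]
ee_rot: [-179.9, 0.0, 79.3]
force: [-0.7, 0.1, -0.3]
gripper_width: 59.2
gripper_force: 0.0
```

```bash
python3 - <<'E'
from h import *
f=grab("scene","s5.png",(270,90,370,165),7.5)
E
python3 st.py
```

```text
t 16.15 ee [518.38 -56.03 140.88] yaw 79.23 along 51.6 lat -1.0 F along -0.59 lat -0.4 z 0.06 w 59.16 gf 0.0
```

View pics/s5.png

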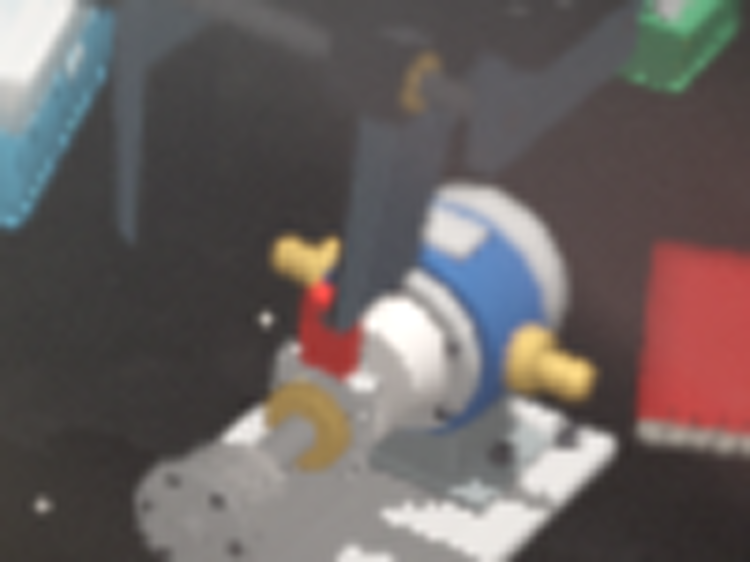

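The red spacer (330,350) sits between the collar (310,420) and the nose. Now the hub again.

Call:
{"op": "send_rows", "data": {"grip": [0.3, 0.3, 0.3, 0.3, 0.3, 0.3, 0, -0.2], "xyz": [[0.0001, 0, -0.025], [0.0001, 0, -0.05], [0.0001, 0, -0.075], [0.0001, 0, -0.092], [0.0001, 0, -0.098], [0.0001, 0, -0.098], [0.0001, 0, -0.098], [0.0001, 0, -0.098]], "yaw": [0, 0, 0, 0, 0, 0, 0, 0]}}

```text
time_s: 16.82
ee_pos: [519.9, -56.4, 44.6]
ee_rot: [179.9, -0.0, 79.1]
force: [-0.3, -0.3, -0.6]
gripper_width: 48.9
gripper_force: 0.0
```

Call:
{"op": "send_rows", "data": {"grip": [-1, -1, -1, -1, -1], "xyz": [[0, 0, 0], [0, 0, 0], [0, 0, 0], [0, 0, 0], [0, 0, 0]], "yaw": [0, 0, 0, 0, 0], "grip_force": 20}}

```text
time_s: 17.23
ee_pos: [518.7, -56.0, 44.2]
ee_rot: [180.0, 0.0, 79.2]
force: [-2.5, -0.0, 5.3]
gripper_width: 29.5
gripper_force: 20.0
```

```bash
python3 st.py
```

```text
t 17.23 ee [518.69 -55.98  44.24] yaw 79.17 along 51.7 lat -0.71 F along -0.51 lat -2.44 z 5.27 w 29.54 gf 20.0
```

Gripped. Now I pull against the outer stop.

Call:
{"op": "send_rows", "data": {"grip": [-1, -1, -1, -1], "xyz": [[0.0001, 0.0008, 0], [0.0003, 0.0015, 0], [0.0003, 0.0015, 0], [0.0003, 0.0015, 0]], "yaw": [0, 0, 0, 0]}}

```text
time_s: 17.57
ee_pos: [518.7, -55.7, 44.2]
ee_rot: [-180.0, 0.1, 79.2]
force: [-2.8, -5.1, 6.4]
gripper_width: 29.5
gripper_force: 20.0
```

```bash
python3 st.py
```

```text
t 17.57 ee [518.74 -55.75  44.23] yaw 79.23 along 51.94 lat -0.71 F along -5.48 lat -1.76 z 6.4 w 29.5 gf 20.0
```

Call:
{"op": "send_rows", "data": {"grip": [-1, -1, -1, -1], "xyz": [[0.0001, 0.0007, 0], [0.0001, 0.0007, 0], [0.0001, 0.0007, 0], [0.0001, 0.0007, 0]], "yaw": [0, 0, 0, 0]}}

```text
time_s: 17.9
ee_pos: [518.8, -55.6, 44.2]
ee_rot: [-180.0, 0.2, 79.3]
force: [-3.6, -7.1, 6.1]
gripper_width: 29.2
gripper_force: 20.0
```

```bash
python3 st.py
```

```text
t 17.9 ee [518.76 -55.64  44.23] yaw 79.26 along 52.05 lat -0.7 F along -7.61 lat -2.17 z 6.11 w 29.24 gf 20.0
```

Call:
{"op": "send_rows", "data": {"grip": [-1, -1, -1, -1, -1], "xyz": [[-0.0004, -0.002, 0], [-0.0007, -0.0035, 0], [-0.0009, -0.0048, 0], [-0.0009, -0.0048, 0], [-0.0009, -0.0048, 0]], "yaw": [0, 0, 0, 0, 0]}}

```text
time_s: 18.32
ee_pos: [518.4, -57.7, 44.2]
ee_rot: [180.0, -0.1, 79.1]
force: [-2.8, 3.4, 5.7]
gripper_width: 29.8
gripper_force: 20.0
```

```bash
python3 st.py
```

```text
t 18.32 ee [518.38 -57.69  44.22] yaw 79.12 along 49.97 lat -0.7 F along 2.81 lat -3.34 z 5.71 w 29.82 gf 20.0
```

Call:
{"op": "send_rows", "data": {"grip": [-1, -1, -1, -1], "xyz": [[-0.0002, -0.001, 0], [-0.0002, -0.001, 0], [-0.0002, -0.001, 0], [-0.0002, -0.001, 0]], "yaw": [0, 0, 0, 0]}}

```text
time_s: 18.65
ee_pos: [518.4, -57.7, 44.2]
ee_rot: [180.0, -0.2, 79.1]
force: [-1.7, 7.6, 5.7]
gripper_width: 29.4
gripper_force: 20.0
```

```bash
python3 st.py
```

```text
t 18.65 ee [518.36 -57.7   44.21] yaw 79.09 along 49.95 lat -0.71 F along 7.11 lat -3.1 z 5.7 w 29.45 gf 20.0
```

Call:
{"op": "send_rows", "data": {"grip": [-1, -1, -1, -1], "xyz": [[-0.0001, -0.0007, 0], [-0.0001, -0.0007, 0], [-0.0001, -0.0007, 0], [-0.0001, -0.0007, 0]], "yaw": [0, 0, 0, 0]}}

```text
time_s: 18.98
ee_pos: [518.3, -57.7, 44.2]
ee_rot: [-180.0, -0.3, 79.1]
force: [-0.2, 10.1, 5.6]
gripper_width: 29.5
gripper_force: 20.0
```

```bash
python3 st.py
```

```text
t 18.98 ee [518.34 -57.72  44.2 ] yaw 79.06 along 49.93 lat -0.73 F along 9.92 lat -2.08 z 5.58 w 29.47 gf 20.0
```

The shaft is home on the spacer, with about 2.1 mm of float left. I'll ease off, release and retreat.

Call:
{"op": "send_rows", "data": {"grip": [-1, -0.2, 0.1, 0.3, 0.3, 0.3, 0.3, 0.3], "xyz": [[0.0003, 0.0014, 0], [0.0003, 0.0014, 0], [0.0003, 0.0014, 0], [0.0003, 0.0014, 0], [0.0003, 0.0014, 0], [0.0003, 0.0014, 0.02], [0.0003, 0.0014, 0.05], [0.0003, 0.0014, 0.08]], "yaw": [0, 0, 0, 0, 0, 0, 0, 0]}}

```text
time_s: 19.65
ee_pos: [517.6, -59.0, 123.5]
ee_rot: [-179.8, 0.0, 79.2]
force: [0.1, 0.1, 0.2]
gripper_width: 59.5
gripper_force: 0.0
```

Call:
{"op": "send_rows", "data": {"grip": [0.3, 0.3, 0.3, 0.3, 0.3, 0.3, 0.3, 0.3], "xyz": [[0, 0.02, 0.035], [0, 0.055, 0.06], [0, 0.09, 0.08], [0, 0.125, 0.08], [0, 0.16, 0.08], [0, 0.18, 0.08], [0, 0.18, 0.08], [0, 0.18, 0.08]], "yaw": [0, 0, 0, 0, 0, 0, 0, 0]}}

```text
time_s: 20.32
ee_pos: [518.2, 121.5, 203.2]
ee_rot: [-180.0, 0.0, 79.3]
force: [-0.1, -0.3, -0.3]
gripper_width: 59.5
gripper_force: 0.0
```

Run:
```python
from h import *
import pickle
a,b=pickle.load(open("f0.pkl","rb"))
f=eyes.grab_frame("scene"); g=eyes.grab_frame("top")
w=np.radians(-10.8); u=np.array([-np.sin(w),np.cos(w),0]); N=np.array([509.7,-106.9,0])
for n,F,box in(("s",f,(280,100,370,180)),("t",g,(330,160,420,240))):
    x0,y0,x1,y1=box; im=F["frame"][y0:y1,x0:x1].astype(int); h=cv2.cvtColor(F["frame"],cv2.COLOR_RGB2HSV)[y0:y1,x0:x1]
    m=((h[...,0]<8)|(h[...,0]>172))&(h[...,1]>140)&(h[...,2]>70)
    k,l,st,c=cv2.connectedComponentsWithStats(m.astype(np.uint8))
    print(n,[(tuple((c[i]+[x0,y0]).round(1)),st[i][2:5].tolist()) for i in range(1,k) if st[i][4]>4],"expect tab mid",proj(F,N+u*4+[0,0,91]))
    # change elsewhere
d=np.abs(a["frame"].astype(int)-f["frame"]).sum(2)
print("driver/petri/beaker/rack diff",[int((d[y0:y1,x0:x1]>90).sum()) for x0,y0,x1,y1 in((330,180,370,240),(200,165,236,192),(172,178,206,222),(232,230,262,258))])
print(env.state()["force"],env.state()["ee_pos"])
```

```text
s [((np.float64(363.8), np.float64(136.3)), [15, 23, 236]), ((np.float64(313.5), np.float64(133.2)), [8, 12, 63])] expect tab mid [[314.50821363 133.04001422]]
t [((np.float64(366.8), np.float64(195.4)), [4, 6, 17]), ((np.float64(412.4), np.float64(231.0)), [16, 19, 245])] expect tab mid [[367.29781943 195.67278956]]
driver/petri/beaker/rack diff [239, 0, 0, 0]
[-0.03971175 -0.27313145  0.72548497] [518.32778651 120.12855721 203.19498346]
```

Run:
```python
from h import *
import pickle
a,b=pickle.load(open("f0.pkl","rb")); g=eyes.grab_frame("top"); f=eyes.grab_frame("scene")
for A,(x0,y0,x1,y1) in((b,(278,240,360,262)),(g,(278,240,360,262)),(a,(330,180,370,240)),(f,(330,180,370,240))):
    h=cv2.cvtColor(A["frame"],cv2.COLOR_RGB2HSV)[y0:y1,x0:x1]
    m=((h[...,0]<8)|(h[...,0]>172))&(h[...,1]>120)&(h[...,2]>60); ys,xs=np.nonzero(m); print(len(xs),xs.mean()+x0 if len(xs) else 0,ys.mean()+y0 if len(xs) else 0, h[...,2].mean())
```

```text
336 299.67857142857144 250.02083333333334 87.89966740576497
292 299.5753424657534 250.40068493150685 107.4850332594235
346 345.9508670520231 222.44219653179192 90.23875
320 345.925 222.825 74.88541666666667
```

The driver hasn't moved; the earlier difference was only shadow. I'm handing the job in.

```bash
python3 -c "
from workcell import env
print(env.job_done())"
```

```text
the job is handed in; nothing more can be done
None
```

The red 8 mm spacer hangs between collar and nose: I felt about 10.5 mm of float before fitting and about 2.1 mm at the final check, then pushed the shaft home and let go (at most about 10 N measured at the stops), and the job is handed in.

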